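# Release the fume cleaner's filter cassette and put it in the wash tray

### The arm

A 6-joint arm with a two-finger parallel gripper is mounted at the origin on the work surface. World frame = base frame: x ahead of the robot, y to its left, z up, the work surface at z = 0. Lengths are in m, angles in rad, forces in N, time in s.
With the tool pointing down it reaches from about 0.375 to 0.975 m from the base axis. Payload 3.8 kg.
Tool frame: the origin (TCP) lies midway between the tips of the shut fingers; the grasp point (between the pads) lies 19 mm behind it; x points along the fingers, y is the direction in which the jaws open and shut, and the axes are right-handed (so a half turn about x gives the same grasp; the last joint's range is limited). The gripper opens to 85 mm and grips with 20 to 120 N. Pads are 22 mm wide; open, the fingers measure 114 mm over their backs; the gripper's body (76 mm by 85 mm) begins 54 mm behind the grasp point. The pads swing forward as they close: fully open they stand 13 mm farther back than shut.
Start: joints at [1.218, 0.264, 1.604, -0, 1.274, -0.037], TCP at [0.21, 0.642, 0.231] pointing down, gripper open.
Joint ranges: [-2.63, 2.63], [-0.94, 2.18], [0.31, 2.57], [-1.31, 4.45], [0, 2.66], [-2.55, 2.55]. Speed limits (rad/s): [2.57, 2.57, 3.14, 3.14, 3.14, 3.14].

### API

Orientations are given as a rotation vector (axis times angle).
In Python, from workcell import read_state, read_camera, get_calibration, finish_job gives the robot as it stands. The module is installed in compiled form; this text tells all that it offers.
- The arm moves only by the shell command python3 -m creep 'ROWS' [FORCE]. ROWS is JSON, a list of rows, each a list of 3 entries, a list of its own where there are three numbers: the closure in counts, from 0 (fully open) to 255 (shut), then the shift along the world's x, y, z in mm, then the turn about the world's z in rad. In form: [[hand, [tx, ty, tz], spin], ...]. A call has exactly 8 rows; each row shifts and turns the commanded pose from where the row before left it; what a row does not reach is not made up. A row lasts 1/12 s, in which the tool goes at most 41.7 mm and 7.16 degrees, less where a joint would pass 70% of its speed; a pose out of reach is approached as far as the arm can. A call is refused whole if a number of a shift passes 41.7 or a number of a turn 0.125, either way. A call with a gripper value outside its range is refused whole. The fingers move at their own pace and stop on an object; FORCE is the grip in N (left out, the last holds). Time passes only in rows, so rows that do not move let the fingers close, or fill a call up. It gives the time, the measured TCP pose, the force and the opening at its end, in the units of the state.
- read_state(): the state, without advancing time (a new reading comes with each control period).
- read_camera(name): name is "scene" or "top" or "wrist"; returns (picture, depth): 384x512x3 uint8, blue, green, red; 384x512 float32, m along the optical axis (not along the pixel's ray), 0 where there is no reading.
- get_calibration(name): a dict with "K" (3x3 intrinsics, pixels), "eye" and "orientation" of the camera in the world. Camera axes: x right, y down, z forward; pixel columns grow to the right and rows downward; lengths in m; the calibration is good to about 2 mm. The wrist camera is an equidistant fisheye: a pixel r from the principal point sees the ray r / f radians off the axis. A picture is of the moment at which its call begins: read the wrist's pose just before it. get_calibration takes no time and is no camera call; for the wrist camera it gives the pose at the moment of the call.
- finish_job(): hands the job in, once; it reports no verdict.
The state is a dict: "time": time; "q": joint angles; "joint_vel": joint speeds; "joint_torque": joint torques, N m; "tool_pos": TCP position; "tcp_rot": TCP orientation; "wrist_force": force on the tool from outside, world axes, zero at the start; "torque": the same for the moment, N m; "width": opening from 0.0 (shut) to 1.0 (fully open).
Only numpy, scipy, OpenCV 4.12 (cv2) and the standard library are available. Lean on these libraries where they do the work, as an engineer would, in place of code of your own. Each camera call takes 0.05 s, during which the arm holds its last target.

### The job

The filter cassette of the fume cleaner is due for washing. Take the release rod out of its wooden block and push it through the slot in the machine's sloping front to press the hidden latch tab until the cassette pops up, then put the rod back in its block. Then lift the cassette out and set it down upright in the steel wash tray without dropping it, and leave the jar, the tin and the palette knife where they are.

Things in the scene. Friction and masses are not known exactly. Their poses are not given: they have to be found in the camera images.
- machine: Pale grey bench-top fume cleaner, 260 deep (x), 200 wide (y), 185 high, fixed. Origin: centre of underside; front faces its own -x. Front face upright at x = -130 up to z = 113, then a panel slopes up and back, 35 degrees from level, to the flat top at x = -27; behind it the cassette stands in a bay open at the top, 54 (x) by 154 (y), centred on x = y = 0. The switch plays no part.
- slot (a point): Centre of the slot's mouth on the sloping panel (machine frame -83, 0, 146; machine's axes). Slot 14 wide (machine y), 20 long up the slope, flat black rim; it runs square to the panel as a channel of that section 33 deep, so the rod must point along (0.574, 0, -0.819) in the machine frame: forward and down, 35 degrees from vertical.
- latch: The hidden steel latch inside the machine: a bell crank on a cross pin, its tab behind the slot, its hook over a bar on the cassette's front. Origin: on the cross pin, machine frame (-30, 0, 132).
- tab (a point): Centre of the face of the latch's tab that the rod presses: on the slot's axis, 42 behind the slot's mouth, face square to that axis, 26 by 22. It swings about the cross pin 35 away, so it moves nearly along the slot's axis.
- latch_swing (a joint): Swing of the latch in rad: 0 at rest, 0.36 at its stop (tab 12 mm in); springs back when let go. The cassette comes free at about 0.17 to 0.25 (tab 6 to 9 mm in). Pressing takes about 2 N to start and 5 N just before the stop.
- cassette: Grey plastic filter cassette, 50 thick (x), 150 wide (y), 94 high, 0.22 kg; on top a solid grip rib 20 thick (x), 80 long (y), 32 high. Origin: centre of underside; z up. Starts latched in the bay, top flush with the machine's, underside 91 to 94 above the table, machine's axes. Freed, a spring raises it to 106 and it stays there; it has 2 mm of play all round and lifts straight up.
- cassette_grip (a point): Point in the middle of the cassette's grip rib, 8 mm below the rib's top and 118 above the cassette's underside.
- rod: Release rod, 90 g: steel, 8 in diameter, 95 long, round tip, in a square wooden handle 22 by 22 by 75 long (170 in all). Origin: the tip; z from the tip up through the handle, x and y square to the handle's sides. Starts hanging upright in the block, handle's shoulder (95 from the tip) on the block's top, tip 5 above the table.
- rod_grip (a point): Point on the rod's axis inside its handle, 127 from the tip, 32 above the handle's shoulder.
- block: Wooden tool block, 75 (x) by 100 (y) by 100 high, fixed to the table; one round hole of 14 diameter through its middle from top to bottom. Origin: centre of its underside.
- block_hole0 (a point): Centre of the hole's mouth, on the block's top, 100 above the table. Back in its block the rod stands upright with its shoulder down on the top.
- tray: Shallow steel wash tray, 190 (x) by 240 (y) by 30 high, walls and floor 4 thick, fixed to the table. Origin: centre of its underside.
- jar: Bystander: closed glass jar, 72 in diameter, 95 high. Origin: centre of its underside.
- tin: Bystander: bare metal tin, 84 in diameter, 100 high. Origin: centre of its underside.
- knife: Bystander: palette knife lying flat on the table, 214 long (its x), 20 wide, 16 high, wooden handle to its -x. Origin: on the table under its middle.

How it is judged:
On the way, in this order (a step that is already met when the one before it is completed fails the run):
1. the latch tab is pressed in by the rod (value of joint latch_swing above 0.15 rad and contact force between rod and latch above 0.5 N), for 0.1 s.
2. the cassette has popped up and the rod is back in its block (z of cassette in the frame of machine above 0.1 m and horizontal distance between rod_grip and block_hole0 below 0.012 m and z of rod in the frame of block below 0.015 m), for 0.1 s.
3. the cassette is lifted clear of the machine (z of cassette in the frame of machine above 0.186 m), for 0.1 s.
At the end, for the whole second after the job is handed in: The cassette stands upright (within 0.1 rad) at rest on the tray's floor, inside its walls; the rod is back in the block's hole, upright (within 0.1 rad), shoulder within 10 mm of the block's top, at rest; the latch has sprung back (z of cassette in the frame of tray between -0.002 and 0.01 m and x of cassette in the frame of tray between -0.075 and 0.075 m and y of cassette in the frame of tray between -0.1 and 0.1 m and angle between each of cassette, rod's own z axis and vertical below 0.1 rad and linear speed of each of cassette, rod below 0.02 m/s and horizontal distance between rod_grip and block_hole0 below 0.012 m and z of rod in the frame of block below 0.015 m and value of joint latch_swing below 0.05 rad); the robot touches nothing.
It fails at once if the cassette is dropped (moves faster than 0.7 m/s while no finger touches it) (linear speed of cassette above 0.7 m/s and contact force between the fingers and cassette below 0.05 N).
It fails at once if the jar is shifted by more than 30 mm or tipped (distance of jar from where it was at the start of the episode above 0.03 m or angle between jar's own z axis and vertical above 0.4 rad).
It fails at once if the tin is shifted by more than 30 mm or tipped (distance of tin from where it was at the start of the episode above 0.03 m or angle between tin's own z axis and vertical above 0.4 rad).
It fails at once if the palette knife is shifted by more than 30 mm (distance of knife from where it was at the start of the episode above 0.03 m).
It also fails if it takes over 67 s, if anything falls off the work surface, if the arm or the gripper's body presses on something with over 40 N, if the wrist force passes 120 N, or if a joint passes its speed limit or range.

## Working session

There is one attempt and no reset: what is moved stays moved. The work goes in short steps, Python scripts to look and compute and a shell command to move; the robot and the scene stay as the last step left them, time stands still between calls to the robot, and variables do not carry over. Pictures are saved under pics/ and viewed, and the job is handed in when it is done.

```bash
mkdir -p pics
cat > h.py <<'E'
import numpy as np, cv2
from workcell import *
from scipy.spatial.transform import Rotation as R
def snap(n,tag):
    c=get_calibration(n); p,d=read_camera(n)
    np.savez(f'{tag}.npz',p=p,d=d,K=c['K'],eye=c['eye'],o=np.array(c['orientation']))
    cv2.imwrite(f'pics/{tag}.png',p); return p,d,c
def rot(o):
    o=np.array(o); return o if o.shape==(3,3) else R.from_rotvec(o).as_matrix()
def pix(tag,u,v,z=None):
    f=np.load(f'{tag}.npz'); K=f['K']
    ray=rot(f['o'])@np.array([(u-K[0,2])/K[0,0],(v-K[1,2])/K[1,1],1])
    if z is None: return f['eye']+ray*f['d'][int(v),int(u)]
    return f['eye']+ray*(z-f['eye'][2])/ray[2]
E
python3 - <<'E'
from h import *
s=read_state(); print({k:np.round(v,3) for k,v in s.items()})
for n in ('scene','top'):
    p,d,c=snap(n,n+'0'); print(n,c)
E
```

```text
{'time': np.float64(0.0), 'q': array([ 1.218,  0.265,  1.605, -0.   ,  1.274, -0.037]), 'joint_vel': array([-0.   , -0.001,  0.002, -0.001, -0.   , -0.   ]), 'joint_torque': array([ 1.0000e-03, -5.1510e+01, -3.6732e+01, -0.0000e+00,  1.3000e-02,
       -0.0000e+00]), 'tool_pos': array([0.209, 0.641, 0.23 ]), 'tcp_rot': array([ 0.246,  1.557, -0.25 ]), 'wrist_force': array([-0.07 , -0.033, -0.293]), 'torque': array([ 0.01 , -0.009, -0.023]), 'width': np.float64(0.998)}
scene {'K': array([[471.99302259,   0.        , 251.40305695],
       [  0.        , 471.99302259, 192.82857099],
       [  0.        ,   0.        ,   1.        ]]), 'eye': array([1.33701036, 0.38355188, 0.83341945]), 'orientation': array([-1.30765644, -2.08390398,  1.03818209])}
top {'K': array([[371.84490888,   0.        , 264.0605203 ],
       [  0.        , 371.84490888, 195.36015382],
       [  0.        ,   0.        ,   1.        ]]), 'eye': array([ 0.36084642, -0.00658232,  1.23923612]), 'orientation': array([-2.098177  ,  2.16268188, -0.13988632])}
```

View pics/scene0.png

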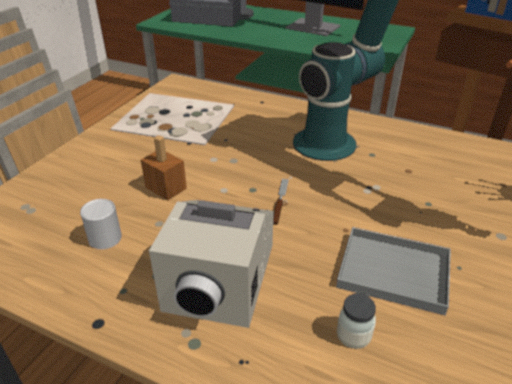

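View pics/top0.png

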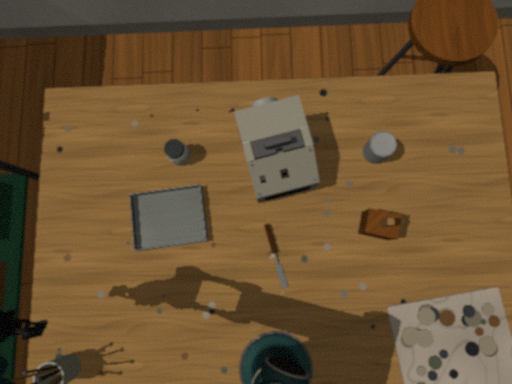

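Run:
```python
from h import *
p=cv2.imread('pics/top0.png')
cv2.imwrite('pics/c1.png',cv2.resize(p[85:215,220:340],None,fx=5,fy=4.6*5/4.6,interpolation=cv2.INTER_CUBIC)[:600])
cv2.imwrite('pics/c1.png',cv2.resize(p[90:210,225:335],None,fx=5,fy=5,interpolation=cv2.INTER_CUBIC))
cv2.imwrite('pics/c2.png',cv2.resize(p[195:250,350:420],None,fx=10,fy=10,interpolation=cv2.INTER_CUBIC))
```

```text
(no output)
```

View pics/c1.png

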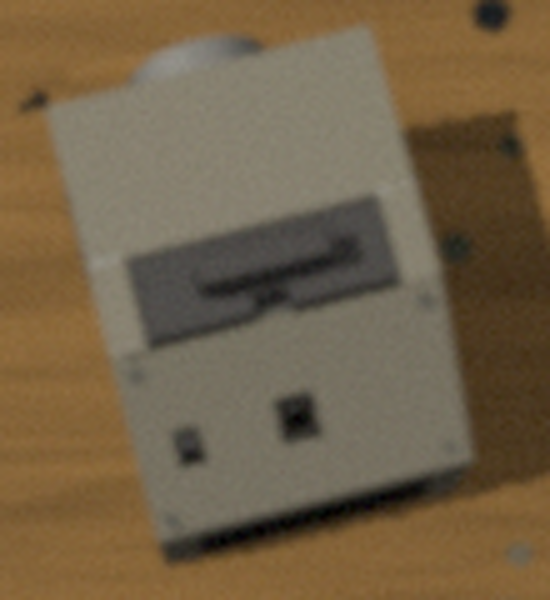

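View pics/c2.png

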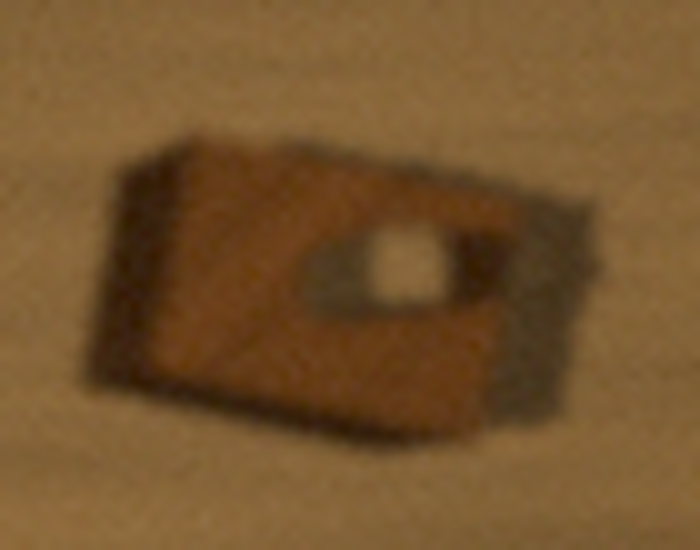

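```bash
cat > m.py <<'E'
from h import *
def a(x,y,z): return pix('top0',225+x/5-.4,90+y/5-.4,z)
def b(x,y,z): return pix('top0',350+x/10-.45,195+y/10-.45,z)
E
python3 - <<'E'
from m import *
np.set_printoptions(precision=4,suppress=True)
bl,br=a(50,105,.185),a(372,28,.185); fl,fr=a(165,548,.113),a(470,460,.113); sl=a(297,416,.146)
print('machine',bl,br,fl,fr,'slot',sl)
for P,Q in((bl,br),(fl,fr)):
    d=P-Q; print('yaw',np.arctan2(-d[0],d[1]),np.linalg.norm(d))
m=(fl+fr)/2; n=(bl+br)/2; d=n-m; print('yaw x',np.arctan2(d[1],d[0]),np.linalg.norm(d[:2]),'ctr',(m+n)/2)
cs=[a(*q,.185) for q in((128,262),(375,193),(400,282),(150,346))]; print('cass ctr',np.mean(cs,0)); print(cs)
bs=[b(*q,.1) for q in((190,140),(525,205),(480,435),(150,372))]; print('block',np.mean(bs,0)); print(bs)
for i in range(4):
    d=bs[i]-bs[(i+1)%4]; print(np.linalg.norm(d),np.arctan2(d[1],d[0]))
print('rodtop',b(408,265,.175))
ts=[pix('top0',*q,.03) for q in((131,193),(205,185),(209,241),(135,249))];print('tray',np.mean(ts,0),ts)
print('jar',pix('top0',175,146,.095),'tin',pix('top0',383,147,.1),'knife',pix('top0',267,226,.01),pix('top0',285,286,.005))
# depth checks
for q in ((262,107),(284,160),(300,190)): print('d',pix('top0',*q))
E
```

```text
machine [0.7833 0.0959 0.185 ] [ 0.8242 -0.0976  0.185 ] [0.5249 0.037  0.113 ] [ 0.5735 -0.1519  0.113 ] slot [ 0.5975 -0.0456  0.146 ]
yaw 0.20814994992771954 0.19776984811735415
yaw 0.2519526986727166 0.19499837560741248
yaw x 0.21881897941238884 0.2608287376487773 ctr [ 0.6765 -0.0291  0.149 ]
cass ctr [ 0.6767 -0.0277  0.185 ]
[array([0.6848, 0.0516, 0.185 ]), array([ 0.7216, -0.095 ,  0.185 ]), array([ 0.667 , -0.1072,  0.185 ]), array([0.6336, 0.0399, 0.185 ])]
block [ 0.4405 -0.3425  0.1   ]
[array([ 0.487 , -0.3016,  0.1   ]), array([ 0.4639, -0.4016,  0.1   ]), array([ 0.3947, -0.3822,  0.1   ]), array([ 0.4166, -0.2846,  0.1   ])]
0.10256202765066454 1.3438538493318142
0.07180794629094457 -0.27297164035162175
0.10007633738527927 -1.7912029557299352
0.07239057186323324 2.903374091824383
rodtop [ 0.441  -0.3412  0.175 ]
tray [0.4882 0.3296 0.03  ] [array([0.5712, 0.4608, 0.03  ]), array([0.5901, 0.2136, 0.03  ]), array([0.4051, 0.2013, 0.03  ]), array([0.3863, 0.4427, 0.03  ])]
jar [0.7079 0.2977 0.095 ] tin [ 0.6796 -0.3605  0.1   ] knife [0.4494 0.0122 0.01  ] [ 0.2543 -0.0402  0.005 ]
d [0.7916 0.014  0.1846]
d [ 0.6312 -0.0462  0.1687]
d [ 0.5605 -0.099   0.0451]
```

Run:
```python
from m import *
s=read_state(); M=rot(s['tcp_rot']); print(M.round(3)); y=M[:,1]; print('jaw yaw',np.arctan2(y[1],y[0]))
c=get_calibration('wrist'); print(c['K'],c['eye'],rot(c['orientation']).round(3),s['tool_pos'])
```

```text
[[-0.001  0.311  0.951]
 [-0.002  0.951 -0.311]
 [-1.    -0.002 -0.   ]]
jaw yaw 1.2549664172229078
[[297.31863964   0.         259.24013311]
 [  0.         297.31863964 192.48425383]
 [  0.           0.           1.        ]] [0.12870419 0.66730897 0.37302621] [[ 0.31   0.898  0.311]
 [ 0.951 -0.292 -0.104]
 [-0.002  0.328 -0.945]] [0.20943219 0.64095755 0.23007317]
```

```bash
python3 -m creep '[[0,[30,-28,3],0],[0,[30,-28,3],0],[0,[30,-28,3],0],[0,[30,-28,3],0],[0,[30,-28,3],0],[0,[30,-28,3],0],[0,[30,-28,3],0],[0,[30,-28,3],0.08]]' 20
python3 -m creep '[[0,[0,-40,0],0],[0,[0,-40,0],0],[0,[0,-40,0],0],[0,[0,-40,0],0],[0,[0,-40,0],0],[0,[0,-40,0],0],[0,[0,-40,0],0],[0,[0,-40,0],0]]'
python3 -m creep '[[0,[0,-40,0],0],[0,[0,-40,0],0],[0,[0,-40,0],0],[0,[0,-40,0],0],[0,[0,-40,0],0],[0,[0,-40,0],0],[0,[0,-40,0],0],[0,[-5,-40,0],0]]'
```

```text
time: 0.77
tool_pos: [0.4505, 0.4158, 0.2549]
tcp_rot: [0.184, 1.563, -0.185]
wrist_force: [0.6, 0.7, -0.7]
width: 1.001
time: 1.43
tool_pos: [0.4488, 0.0958, 0.2549]
tcp_rot: [0.185, 1.563, -0.185]
wrist_force: [1.1, -0.1, 0.9]
width: 1.002
time: 2.1
tool_pos: [0.4444, -0.2243, 0.255]
tcp_rot: [0.185, 1.563, -0.185]
wrist_force: [1.3, 0.2, 0.7]
width: 1.003
```

```bash
python3 -m creep '[[0,[-3,-30,0],0],[0,[0,-30,0],0],[0,[0,-28,0],0],[0,[0,-5,0],0],[0,[0,0,0],0],[0,[0,0,0],0],[0,[0,0,0],0],[0,[0,0,0],0]]'
python3 - <<'E'
from m import *
s=read_state(); print(s['tool_pos'].round(4),s['q'].round(3),s['time'],s['wrist_force'].round(2))
p,d,c=snap('wrist','w1'); print(c['eye'])
E
```

```text
time: 2.77
tool_pos: [0.4417, -0.314, 0.2552]
tcp_rot: [0.184, 1.563, -0.184]
wrist_force: [-0.1, -0.1, -0.4]
width: 0.999
[ 0.4417 -0.314   0.2552] [-0.664 -0.003  1.859  0.     1.286 -2.001] 2.7667 [-0.06 -0.08 -0.43]
[ 0.35905716 -0.29470718  0.3981546 ]
```

View pics/w1.png

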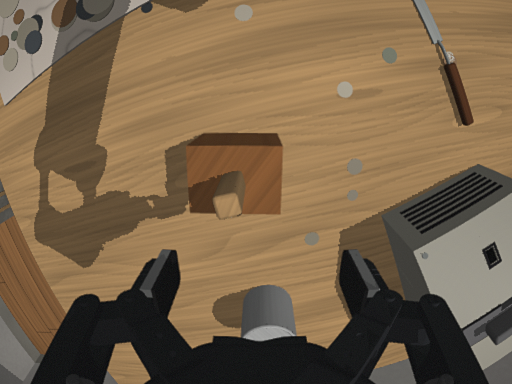

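```bash
cat >> h.py <<'E'
def fpix(tag,u,v,z=None):
    f=np.load(f'{tag}.npz'); K=f['K']
    x=np.array([u-K[0,2],v-K[1,2]]); r=np.linalg.norm(x); t=r/K[0,0]
    c=np.array([*(x/r*np.sin(t)),np.cos(t)])
    ray=rot(f['o'])@c
    if z is None: return f['eye']+ray*f['d'][int(v),int(u)]/c[2]
    return f['eye']+ray*(z-f['eye'][2])/ray[2]
E
python3 - <<'E'
from h import *
p=cv2.imread('pics/w1.png'); cv2.imwrite('pics/w1c.png',cv2.resize(p[125:225,175:295],None,fx=6,fy=6,interpolation=cv2.INTER_CUBIC))
E
```

```text
(no output)
```

View pics/w1c.png

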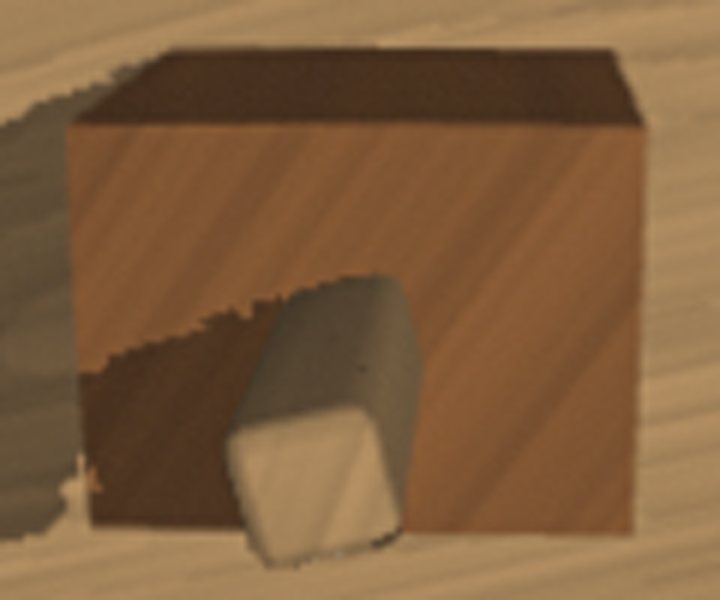

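Run:
```python
from h import *
np.set_printoptions(precision=4,suppress=True)
g=lambda x,y,z: fpix('w1',175+x/6-.4,125+y/6-.4,z)
P=[g(x,y,.175) for x,y in((232,435),(362,405),(402,530),(272,565))]
B=[g(x,y,.1) for x,y in((68,125),(643,125),(633,533),(92,527))]
for Q in(P,B):
    print(np.mean(Q,0))
    for i in range(4):
        d=Q[i]-Q[(i+1)%4]; print(np.linalg.norm(d),np.arctan2(d[1],d[0])%(np.pi/2))
```

```text
[ 0.4392 -0.3403  0.175 ]
0.018180028671053294 0.0025233371788533354
0.0186569344590171 0.03461815696821002
0.018868565392836264 0.05272772718867991
0.019594324577032037 1.569947526379464
[ 0.4402 -0.3415  0.1   ]
0.09871824831040871 1.3277399223318227
0.07481251828302186 1.3354762037404466
0.0996384351146388 1.3289905895230283
0.07493567145916893 1.3231847467884652
```

```bash
python3 -m creep '[[0,[-2,-14,0],0.12],[0,[0,-13,0],0.12],[0,[0,0,-5],0.015],[0,[0,0,-30],0],[0,[0,0,-30],0],[0,[0,0,-30],0],[0,[0,0,-30],0],[0,[0,0,-10],0]]'
python3 - <<'E'
from m import *
s=read_state(); print(s['tool_pos'].round(4),s['q'].round(3),s['time'],s['wrist_force'].round(2))
M=rot(s['tcp_rot']); print(np.arctan2(M[1,1],M[0,1]))
p,d,c=snap('wrist','w2')
E
```

```text
time: 3.48
tool_pos: [0.4369, -0.3387, 0.1151]
tcp_rot: [-0.009, 1.577, 0.018]
wrist_force: [-1.1, 0.4, -0.5]
width: 1.003
[ 0.4369 -0.3387  0.1151] [-0.705  0.142  1.976  0.     1.032 -2.293] 3.4833 [-1.08  0.41 -0.47]
1.5881343480326082
```

View pics/w2.png

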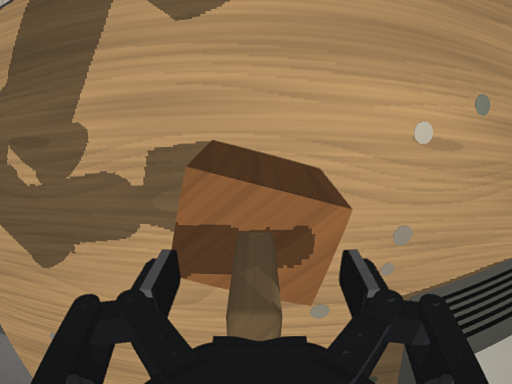

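```bash
python3 -m creep '[[0,[2,-2,-2],0],[0,[0,0,0],0],[255,[0,0,0],0],[255,[0,0,0],0],[255,[0,0,0],0],[255,[0,0,0],0],[255,[0,0,0],0],[255,[0,0,0],0]]' 20
python3 - <<'E'
from m import *
s=read_state(); print(s['tool_pos'].round(4),s['time'],s['wrist_force'].round(2),s['width'])
p,d,c=snap('wrist','w3')
E
```

```text
time: 4.2
tool_pos: [0.4418, -0.3445, 0.1189]
tcp_rot: [-0.015, 1.57, 0.015]
wrist_force: [-0.7, 0.5, 1.8]
width: 0.253
[ 0.4418 -0.3445  0.1189] 4.2 [-0.71  0.49  1.77] 0.25325510302711907
```

View pics/w3.png

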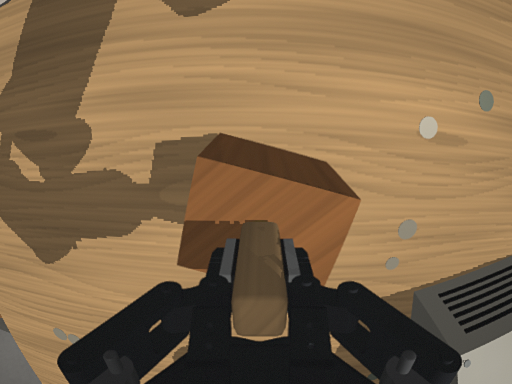

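```bash
python3 -m creep '[[255,[0,0,10],0],[255,[0,0,30],0],[255,[0,0,35],0],[255,[0,0,35],0],[255,[0,0,35],0],[255,[0,0,35],0],[255,[10,20,5],0],[255,[15,30,0],0]]'
python3 -m creep '[[255,[17,32,0],0.05],[255,[17,32,0],0.05],[255,[17,32,0],0.05],[255,[17,32,0],0.05],[255,[17,32,0],0.005],[255,[17,32,0],0],[255,[14,28,0],0],[255,[10,18,0],0]]'
python3 -m creep '[[255,[5,10,0],0],[255,[0,0,0],0],[255,[0,0,0],0],[255,[0,0,0],0],[255,[0,0,0],0],[255,[0,0,0],0],[255,[0,0,0],0],[255,[0,0,0],0]]'
python3 - <<'E'
from m import *
s=read_state(); print(s['tool_pos'].round(4),s['time'],s['wrist_force'].round(2),s['width'])
M=rot(s['tcp_rot']); print(np.arctan2(M[1,1],M[0,1]))
for n in('wrist','scene','top'): snap(n,n[0]+'4')
E
```

```text
time: 4.92
tool_pos: [0.4677, -0.2972, 0.3086]
tcp_rot: [-0.017, 1.564, 0.007]
wrist_force: [1.4, -0.3, -1.3]
width: 0.254
time: 5.58
tool_pos: [0.5933, -0.0533, 0.3036]
tcp_rot: [-0.177, 1.563, 0.178]
wrist_force: [-0.1, -0.6, -0.1]
width: 0.257
time: 6.25
tool_pos: [0.5974, -0.0472, 0.3034]
tcp_rot: [-0.175, 1.564, 0.175]
wrist_force: [0.7, 0.3, -1.5]
width: 0.258
[ 0.5974 -0.0472  0.3034] 6.25 [ 0.7   0.31 -1.49] 0.2576090940441105
1.7938674189131814
```

View pics/w4.png

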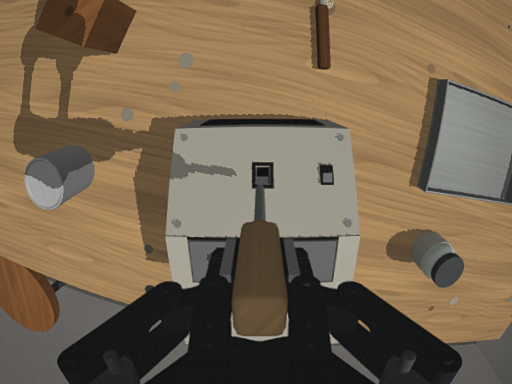

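View pics/s4.png

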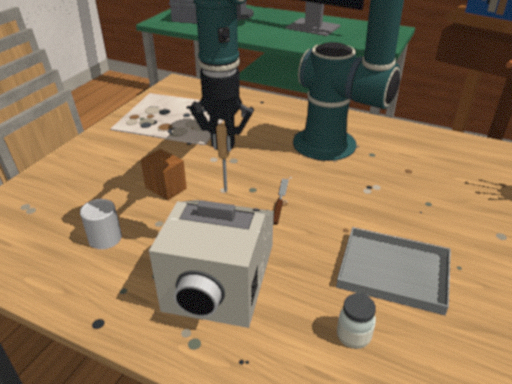

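Run:
```python
from h import *
p=cv2.imread('pics/w4.png'); cv2.imwrite('pics/w4c.png',cv2.resize(p[150:230,220:300],None,fx=7,fy=7,interpolation=cv2.INTER_CUBIC))
p=cv2.imread('pics/s4.png'); cv2.imwrite('pics/s4c.png',cv2.resize(p[120:240,170:290],None,fx=5,fy=5,interpolation=cv2.INTER_CUBIC))
```

```text
(no output)
```

View pics/w4c.png

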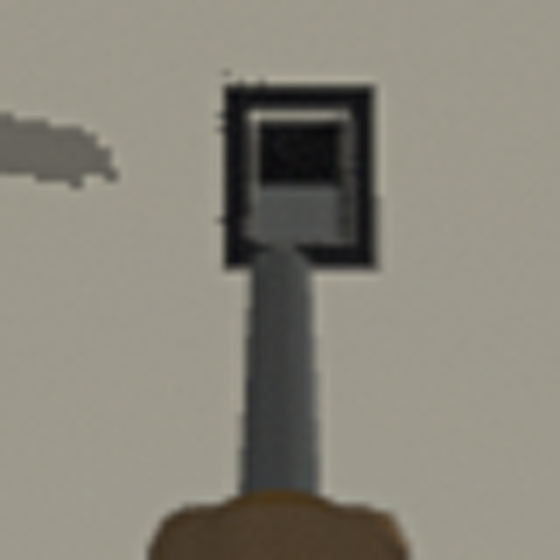

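View pics/s4c.png

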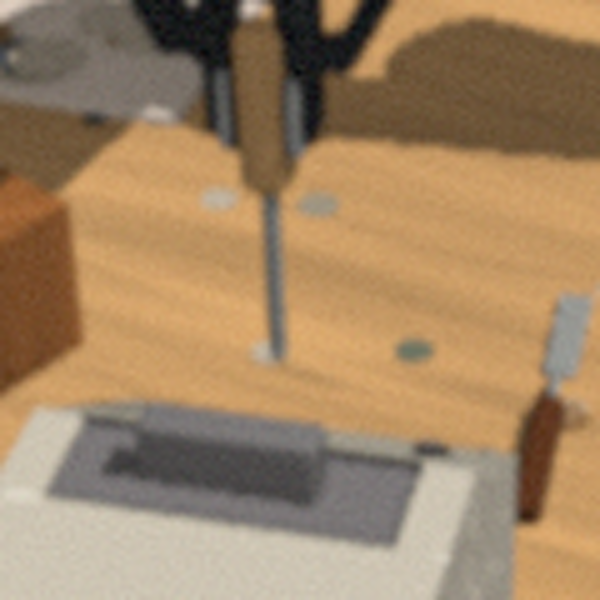

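Run:
```python
from h import *
np.set_printoptions(precision=4,suppress=True)
g=lambda x,y,z: fpix('w4',220+x/7-.43,150+y/7-.43,z)
s=g(300,177,.146)
print('slot',s,'tip',g(280,264,.1935),'shoulder',g(280,505,.285))
e=np.array([np.cos(.222),np.sin(.222)]);n=np.array([-e[1],e[0]])
for q in (g(280,264,.1935),g(280,505,.285)): d=(q-s)[:2]; print(d@e,d@n)
# machine yaw from rim corners
for a,b in (((225,268),(375,268)),((225,87),(375,87))):
    z=.146+.0 ; A,B=g(*a,z),g(*b,z); d=B-A; print(np.arctan2(d[1],d[0])-np.pi/2)
# panel screws
f=lambda u,v,z: fpix('w4',u,v,z)
A,B=f(185,137,.118),f(340,136,.118); C,D=f(177,224,.18),f(347,222,.18); print(A,B,C,D)
for P,Q in((A,B),(C,D)): d=Q-P; print(np.arctan2(d[1],d[0])-np.pi/2)
```

```text
slot [ 0.5964 -0.0442  0.146 ] tip [ 0.5953 -0.0475  0.1935] shoulder [ 0.5871 -0.0495  0.285 ]
-0.0018371224186865566 -0.003034083672233272
-0.01021650111125082 -0.003113405557787767
0.22386544913694895
0.22446766203178137
[ 0.5795 -0.1377  0.118 ] [0.5391 0.0334 0.118 ] [ 0.6563 -0.1196  0.18  ] [0.6159 0.0483 0.18  ]
0.23166914664726024
0.23609236706386572
```

```bash
python3 -m creep '[[255,[2,3.5,0],0.006],[255,[0,0,-10],0],[255,[0,0,-10],0],[255,[0,0,-10],0],[255,[0,0,-3],0],[255,[0,0,0],0],[255,[0,0,0],0],[255,[0,0,0],0]]'
python3 - <<'E'
from h import *
s=read_state(); print(s['tool_pos'].round(4),s['wrist_force'].round(2))
p,d,c=snap('wrist','w5'); cv2.imwrite('pics/w5c.png',cv2.resize(p[150:230,220:300],None,fx=7,fy=7,interpolation=cv2.INTER_CUBIC))
p,d,c=snap('top','t5'); cv2.imwrite('pics/t5c.png',cv2.resize(p[130:210,240:330],None,fx=7,fy=7,interpolation=cv2.INTER_CUBIC))
E
```

```text
time: 7.07
tool_pos: [0.5998, -0.0429, 0.2705]
tcp_rot: [-0.181, 1.563, 0.181]
wrist_force: [-0.4, -0.2, -1.1]
width: 0.256
[ 0.5998 -0.0429  0.2705] [-0.41 -0.2  -1.1 ]
```

View pics/w5c.png

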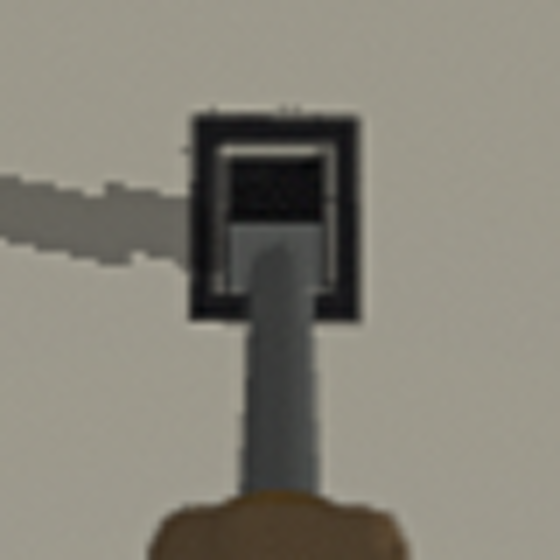

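Run:
```python
from h import *
g=lambda x,y,z: fpix('w5',220+x/7-.43,150+y/7-.43,z)
s=g(276,219,.146);t=g(280,264,.1606);print(s,t)
e=np.array([np.cos(.225),np.sin(.225)]);n=np.array([-e[1],e[0]]);d=(t-s)[:2];print(d@e,d@n)
```

```text
[ 0.59631638 -0.04417422  0.146     ] [ 0.59772511 -0.04330086  0.1606    ]
0.0015680731779403614 0.0005370485059538115
```

```bash
python3 -m creep '[[255,[0,0,-5],0],[255,[0,0,-5],0],[255,[0,0,-5],0],[255,[0,0,-4],0],[255,[0,0,0],0],[255,[0,0,0],0],[255,[0,0,0],0],[255,[0,0,0],0]]'
python3 - <<'E'
from h import *
s=read_state(); print(s['tool_pos'].round(4),s['wrist_force'].round(2),s['torque'].round(3))
p,d,c=snap('wrist','w6'); cv2.imwrite('pics/w6c.png',cv2.resize(p[150:230,220:300],None,fx=7,fy=7,interpolation=cv2.INTER_CUBIC))
E
```

```text
time: 7.83
tool_pos: [0.5998, -0.0429, 0.2515]
tcp_rot: [-0.181, 1.563, 0.181]
wrist_force: [0.4, -0.2, -1.4]
width: 0.253
[ 0.5998 -0.0429  0.2515] [ 0.4  -0.24 -1.42] [-0.026  0.069  0.011]
```

View pics/w6c.png

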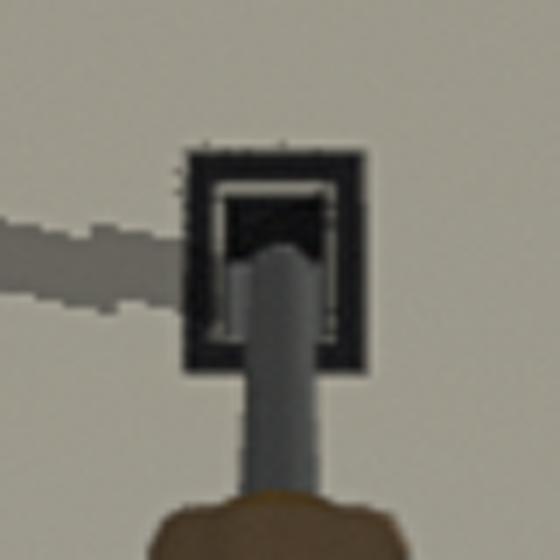

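```bash
python3 -m creep '[[255,[-4.6,-1.1,-0.4],0],[255,[-4.6,-1.1,-0.4],0],[255,[-4.6,-1.1,-0.4],0],[255,[-4.6,-1.1,-0.4],0],[255,[-4.6,-1.1,-1.3],0],[255,[-4.6,-1.1,-1.3],0],[255,[-4.6,-1.1,-1.3],0],[255,[-4.6,-1.1,-1.3],0]]'
python3 - <<'E'
from h import *
s=read_state(); print(s['tool_pos'].round(4),s['wrist_force'].round(2),s['torque'].round(3))
p,d,c=snap('wrist','w7'); snap('scene','s7')
E
```

```text
time: 8.55
tool_pos: [0.5628, -0.052, 0.2452]
tcp_rot: [-0.181, 1.562, 0.18]
wrist_force: [2.3, -0.0, 3.4]
width: 0.251
[ 0.5628 -0.052   0.2452] [ 2.3  -0.03  3.45] [ 0.099 -0.583  0.005]
```

View pics/w7.png

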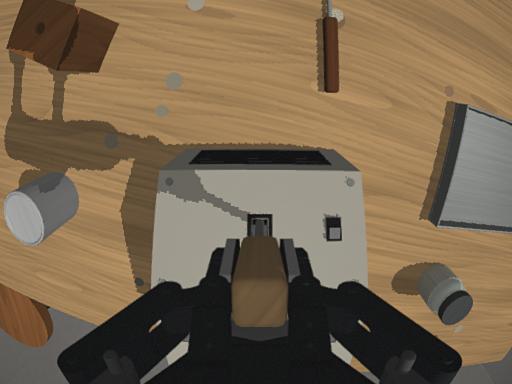

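View pics/s7.png

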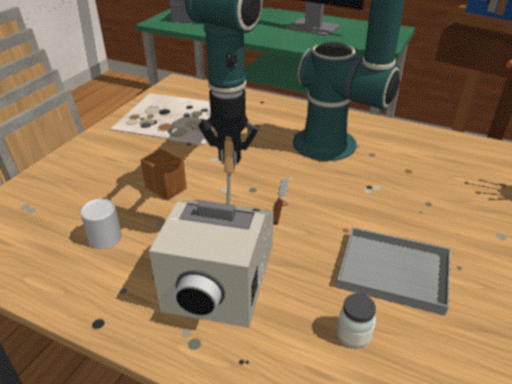

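```bash
python3 -m creep '[[255,[-4.3,-1,-1.7],0],[255,[-4.3,-1,-1.9],0],[255,[-4.2,-1,-2.2],0],[255,[-4.2,-1,-2.4],0],[255,[-4.1,-0.9,-2.6],0],[255,[-4.1,-0.9,-2.8],0],[255,[-4,-0.9,-3],0],[255,[-4,-0.9,-3],0]]'
python3 - <<'E'
from h import *
s=read_state(); print(s['tool_pos'].round(4),s['wrist_force'].round(2),s['torque'].round(3))
p,d,c=snap('wrist','w8'); p,d,c=snap('scene','s8'); cv2.imwrite('pics/s8c.png',cv2.resize(p[90:240,170:290],None,fx=4,fy=4,interpolation=cv2.INTER_CUBIC))
E
```

```text
time: 9.32
tool_pos: [0.529, -0.0593, 0.2243]
tcp_rot: [-0.181, 1.564, 0.181]
wrist_force: [2.0, -0.3, 3.1]
width: 0.253
[ 0.529  -0.0593  0.2243] [ 1.98 -0.32  3.14] [ 0.038 -0.464  0.024]
```

View pics/w8.png

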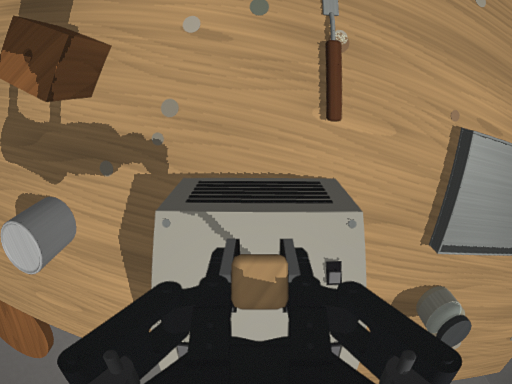

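View pics/s8c.png

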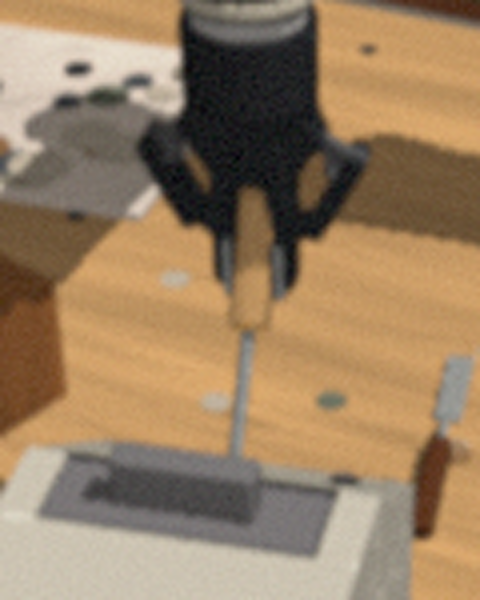

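```bash
python3 -m creep '[[255,[2,0.4,-2.9],0],[255,[2,0.4,-2.9],0],[255,[2,0.5,-2.9],0],[255,[2,0.4,-2.9],0],[255,[2,0.5,-2.9],0],[255,[2,0.4,-2.9],0],[255,[2,0.5,-2.9],0],[255,[0,0,0],0]]'
python3 - <<'E'
from h import *
s=read_state(); print(s['tool_pos'].round(4),s['wrist_force'].round(2),s['torque'].round(3))
T=s['tool_pos']+[0,0,.0225]-np.array([.5963,-.0442,.146]); e=np.array([.975,.223]); print(T[:2]@e,T[2],np.hypot(T[:2]@e,T[2]))
E
```

```text
time: 10.08
tool_pos: [0.5435, -0.056, 0.2036]
tcp_rot: [-0.181, 1.565, 0.181]
wrist_force: [-0.4, 0.5, -0.6]
width: 0.259
[ 0.5435 -0.056   0.2036] [-0.41  0.53 -0.64] [-0.024 -0.012 -0.045]
-0.054069670227712315 0.08009917127202001 0.09664060470111906
```

```bash
python3 -m creep '[[255,[1.1,0.25,-1.6],0],[255,[1.1,0.25,-1.6],0],[255,[1.1,0.25,-1.6],0],[255,[1.1,0.25,-1.6],0],[255,[1.1,0.25,-1.6],0],[255,[1.1,0.25,-1.6],0],[255,[0,0,0],0],[255,[0,0,0],0]]' 30
python3 - <<'E'
from h import *
s=read_state(); print(s['tool_pos'].round(4),s['wrist_force'].round(2),s['torque'].round(3))
T=s['tool_pos']+[0,0,.0225]-np.array([.5963,-.0442,.146]); e=np.array([.975,.223]); print(T[:2]@e,T[2],np.hypot(T[:2]@e,T[2]))
p,d,c=snap('scene','s9'); cv2.imwrite('pics/s9c.png',cv2.resize(p[190:320,140:280],None,fx=4,fy=4,interpolation=cv2.INTER_CUBIC))
E
```

```text
time: 10.75
tool_pos: [0.5506, -0.0547, 0.1953]
tcp_rot: [-0.181, 1.562, 0.181]
wrist_force: [-1.5, -0.1, 2.2]
width: 0.252
[ 0.5506 -0.0547  0.1953] [-1.51 -0.15  2.19] [ 0.087  0.069 -0.016]
-0.046899918515000305 0.07183289074150981 0.08578791610125143
```

View pics/s9c.png

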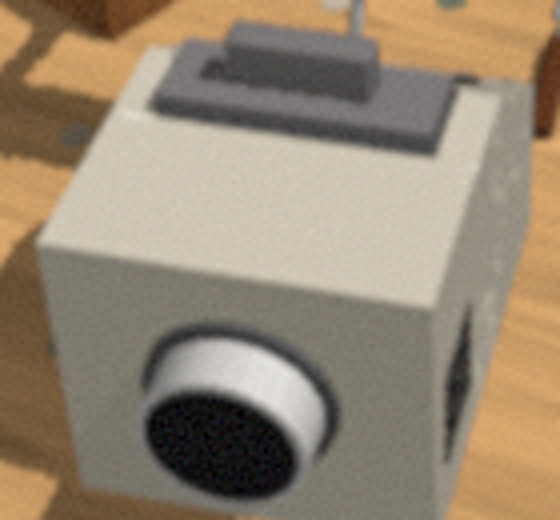

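```bash
python3 -m creep '[[255,[0.8,0.2,-1.2],0],[255,[0,0,0],0],[255,[0,0,0],0],[255,[-1.5,-0.35,2.2],0],[255,[-2.4,-0.55,3.5],0],[255,[-2.8,-0.6,4],0],[255,[-2.8,-0.6,4],0],[255,[-2.8,-0.6,4],0]]' 20
python3 - <<'E'
from h import *
s=read_state(); print(s['tool_pos'].round(4),s['wrist_force'].round(2),s['torque'].round(3))
T=s['tool_pos']+[0,0,.0225]-np.array([.5963,-.0442,.146]); e=np.array([.975,.223]); print(T[:2]@e,T[2],np.hypot(T[:2]@e,T[2]))
p,d,c=snap('top','t10')
f=np.load('top0.npz')
for q in((275,155),(290,140)): print(d[q[1],q[0]],f['d'][q[1],q[0]])
E
```

```text
time: 11.47
tool_pos: [0.5381, -0.0571, 0.2114]
tcp_rot: [-0.18, 1.564, 0.181]
wrist_force: [0.7, 0.7, -1.4]
width: 0.256
[ 0.5381 -0.0571  0.2114] [ 0.69  0.7  -1.42] [ 0.002  0.022 -0.027]
-0.05959114842846919 0.08791955452126057 0.10621183097113408
0.65765756 0.0
0.66627043 1.0600295
```

```bash
python3 -m creep '[[255,[-2.3,-0.5,3.4],0],[255,[-2.3,-0.5,3.4],0],[255,[-2.3,-0.5,3.4],0],[255,[-2.3,-0.5,3.4],0],[255,[4,0.9,3],0],[255,[4,0.9,3],0],[255,[4.1,0.9,2.8],0],[255,[4.1,0.9,2.6],0]]'
python3 - <<'E'
from h import *
s=read_state(); print(s['tool_pos'].round(4),s['wrist_force'].round(2),s['torque'].round(3))
T=s['tool_pos']+[0,0,.0225]-np.array([.5963,-.0442,.146]); e=np.array([.975,.223]); print(T[:2]@e,T[2],np.hypot(T[:2]@e,T[2]))
E
python3 -m creep '[[255,[4.2,1,2.4],0],[255,[4.2,1,2.2],0],[255,[4.3,1,1.9],0],[255,[4.3,1,1.7],0],[255,[4.8,1.1,1.3],0],[255,[4.8,1.1,1.3],0],[255,[4.8,1.1,1.3],0],[255,[4.8,1.1,1.2],0]]'
python3 - <<'E'
from h import *
s=read_state(); print(s['tool_pos'].round(4),s['wrist_force'].round(2),s['torque'].round(3))
T=s['tool_pos']+[0,0,.0225]-np.array([.5963,-.0442,.146]); e=np.array([.975,.223]); print(T[:2]@e,T[2],np.hypot(T[:2]@e,T[2]))
snap('wrist','w11')
E
```

```text
time: 12.18
tool_pos: [0.5452, -0.0557, 0.2361]
tcp_rot: [-0.181, 1.566, 0.181]
wrist_force: [-2.9, -0.4, 0.6]
width: 0.252
[ 0.5452 -0.0557  0.2361] [-2.85 -0.38  0.56] [-0.259  0.755 -0.015]
-0.05238556127616154 0.11264417643392258 0.12422945510101521
time: 12.85
tool_pos: [0.5824, -0.047, 0.2499]
tcp_rot: [-0.181, 1.563, 0.181]
wrist_force: [-2.6, -1.1, -0.5]
width: 0.251
[ 0.5824 -0.047   0.2499] [-2.65 -1.09 -0.47] [-0.138  0.778  0.04 ]
-0.01414523416151668 0.12643613117055577 0.12722493039833868
```

View pics/w11.png

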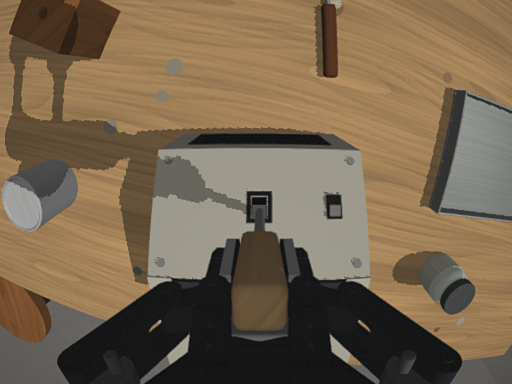

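```bash
python3 -m creep '[[255,[4.4,1,0.4],0],[255,[4.4,1,0.2],0],[255,[4.4,1,0],0],[255,[4,0.9,0],0],[255,[0,0,0],0],[255,[0,0,0],0],[255,[0,0,0],0],[255,[0,0,0],0]]'
python3 - <<'E'
from h import *
s=read_state(); print(s['tool_pos'].round(4),s['wrist_force'].round(2),s['torque'].round(3))
T=s['tool_pos']+[0,0,.0225]-np.array([.5963,-.0442,.146]); e=np.array([.975,.223]); print(T[:2]@e,T[2],np.hypot(T[:2]@e,T[2]))
snap('wrist','w12')
p=cv2.imread('pics/w12.png'); cv2.imwrite('pics/w12c.png',cv2.resize(p[150:230,220:300],None,fx=7,fy=7,interpolation=cv2.INTER_CUBIC))
E
```

```text
time: 13.57
tool_pos: [0.5996, -0.0432, 0.2505]
tcp_rot: [-0.181, 1.562, 0.181]
wrist_force: [-1.9, -0.6, -0.8]
width: 0.255
[ 0.5996 -0.0432  0.2505] [-1.87 -0.6  -0.8 ] [ 0.     0.168 -0.036]
0.0033929536692964926 0.12696796585789313 0.12701329256693217
```

View pics/w12c.png

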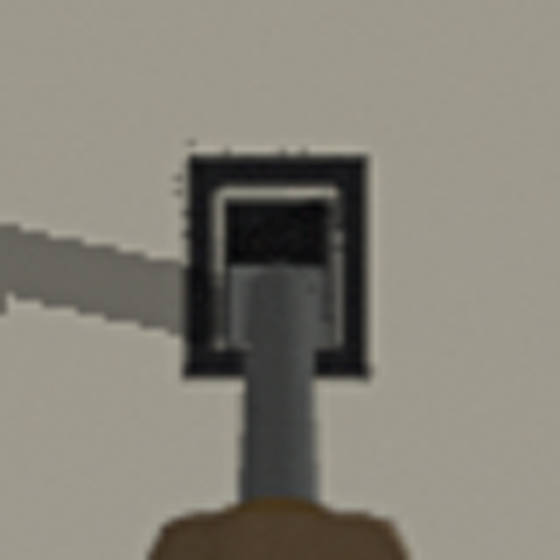

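```bash
python3 -m creep '[[255,[0,0,15],0],[255,[0,0,25],0],[255,[0,0,16],0],[255,[-10,-19,0],0],[255,[-17,-32,0],0],[255,[-17,-32,0],-0.05],[255,[-17,-32,0],-0.05],[255,[-17,-32,0],-0.05]]'
python3 -m creep '[[255,[-17,-32,0],-0.05],[255,[-17,-32,0],0],[255,[-17,-32,0],0],[255,[-17,-32,0],0],[255,[-16,-30,0],0],[255,[-10,-19,0],0],[255,[-5,-9,0],0],[255,[0,0,0],0]]'
python3 -m creep '[[255,[0,0,-5],0],[255,[0,0,-10],0],[255,[0,0,-15],0],[255,[0,0,-15],0],[255,[0,0,-10],0],[255,[0,0,-5],0],[255,[0,0,0],0],[255,[0,0,0],0]]'
python3 - <<'E'
from h import *
s=read_state(); print(s['tool_pos'].round(4),s['q'].round(3),s['wrist_force'].round(2),s['torque'].round(3))
p,d,c=snap('wrist','w13'); cv2.imwrite('pics/w13c.png',cv2.resize(p[130:250,200:320],None,fx=5,fy=5,interpolation=cv2.INTER_CUBIC))
p,d,c=snap('scene','s13'); cv2.imwrite('pics/s13c.png',cv2.resize(p[70:210,120:240],None,fx=4,fy=4,interpolation=cv2.INTER_CUBIC))
E
```

```text
time: 14.28
tool_pos: [0.5208, -0.1914, 0.3067]
tcp_rot: [-0.062, 1.568, 0.061]
wrist_force: [0.4, -0.4, -1.1]
width: 0.255
time: 14.95
tool_pos: [0.4213, -0.3781, 0.3064]
tcp_rot: [-0.022, 1.57, 0.021]
wrist_force: [0.1, -0.4, -1.2]
width: 0.254
time: 15.62
tool_pos: [0.4225, -0.3757, 0.2462]
tcp_rot: [-0.024, 1.571, 0.025]
wrist_force: [1.0, 0.2, -0.1]
width: 0.254
[ 0.4225 -0.3757  0.2462] [-0.771  0.048  1.824  0.     1.27  -2.373] [ 1.    0.18 -0.08] [ 0.031 -0.036  0.017]
```

View pics/w13c.png

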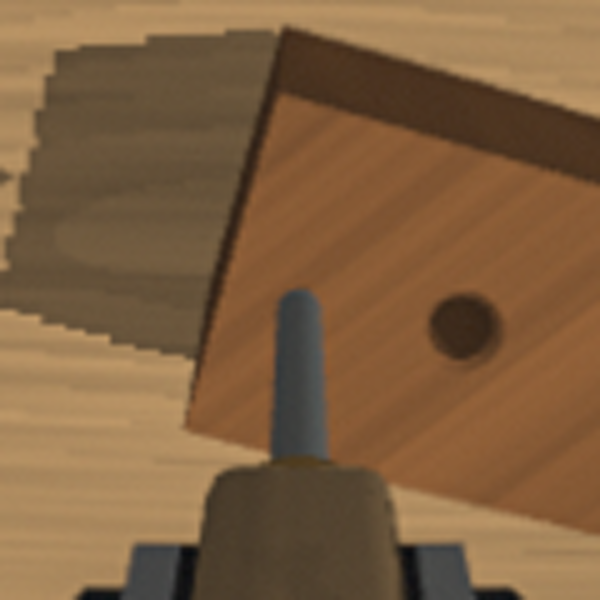

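View pics/s13c.png

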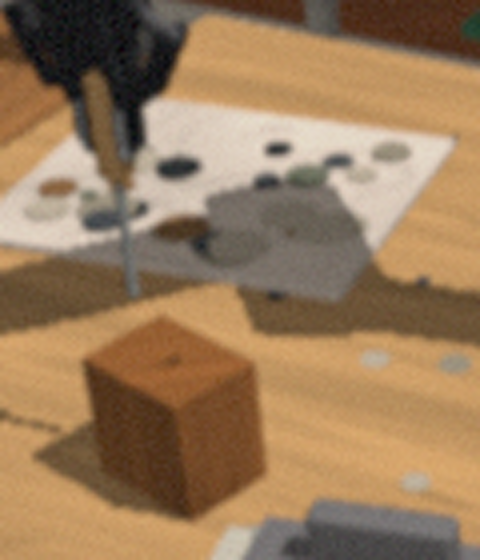

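Run:
```python
from h import *
g=lambda x,y,z: fpix('w13',200+x/5-.4,130+y/5-.4,z)
h=g(467,329,.1);t=g(298,310,.1363);sh=g(300,462,.2275);print(h,t,sh,(h-t)*1000)
```

```text
[ 0.43995852 -0.34027784  0.1       ] [ 0.42444154 -0.37585794  0.1363    ] [ 0.41232855 -0.37600527  0.2275    ] [ 15.5169816   35.58009749 -36.3       ]
```

```bash
python3 -m creep '[[255,[7,16,0],0],[255,[6,14,0],0],[255,[2.5,5.5,0],0],[255,[0,0,-10],0],[255,[0,0,-10],0],[255,[0,0,-4],0],[255,[0,0,0],0],[255,[0,0,0],0]]'
python3 - <<'E'
from h import *
s=read_state(); print(s['tool_pos'].round(4),s['q'].round(3),s['wrist_force'].round(2),s['torque'].round(3))
p,d,c=snap('wrist','w14'); cv2.imwrite('pics/w14c.png',cv2.resize(p[130:250,200:320],None,fx=5,fy=5,interpolation=cv2.INTER_CUBIC))
E
```

```text
time: 16.38
tool_pos: [0.4369, -0.3409, 0.2213]
tcp_rot: [-0.022, 1.572, 0.024]
wrist_force: [-0.2, -0.2, -0.8]
width: 0.255
[ 0.4369 -0.3409  0.2213] [-0.707  0.044  1.875 -0.     1.225 -2.308] [-0.16 -0.16 -0.8 ] [-0.037 -0.016  0.006]
```

View pics/w14c.png

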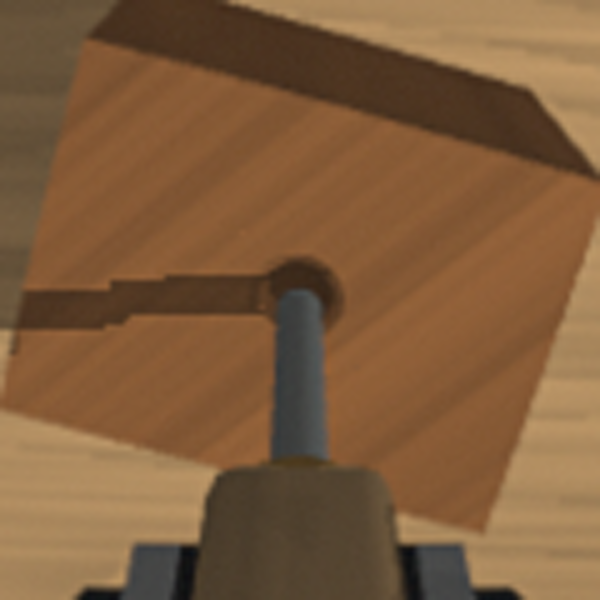

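Run:
```python
from h import *
g=lambda x,y,z: fpix('w14',200+x/5-.4,130+y/5-.4,z)
h=g(305,296,.1);t=g(299,310,.1114);print(h,t,(h-t)*1000, g(305,258,.1),g(343,296,.1))
```

```text
[ 0.43977415 -0.33968017  0.1       ] [ 0.43868106 -0.34085416  0.1114    ] [  1.09308424   1.17399489 -11.4       ] [ 0.43233816 -0.33991487  0.1       ] [ 0.43956064 -0.33256101  0.1       ]
```

```bash
python3 -m creep '[[255,[1,1.2,0],0],[255,[0,0,0],0],[255,[0,0,-8],0],[255,[0,0,-8],0],[255,[0,0,-8],0],[255,[0,0,-8],0],[255,[0,0,-8],0],[255,[0,0,0],0]]'
python3 - <<'E'
from h import *
s=read_state(); print(s['tool_pos'].round(4),s['wrist_force'].round(2),s['torque'].round(3))
p,d,c=snap('wrist','w15'); cv2.imwrite('pics/w15c.png',cv2.resize(p[130:250,200:320],None,fx=4,fy=4,interpolation=cv2.INTER_CUBIC))
E
```

```text
time: 17.1
tool_pos: [0.4378, -0.3389, 0.1797]
tcp_rot: [-0.022, 1.573, 0.025]
wrist_force: [0.3, -1.0, -2.1]
width: 0.252
[ 0.4378 -0.3389  0.1797] [ 0.28 -1.01 -2.13] [-0.108 -0.16  -0.043]
```

View pics/w15c.png

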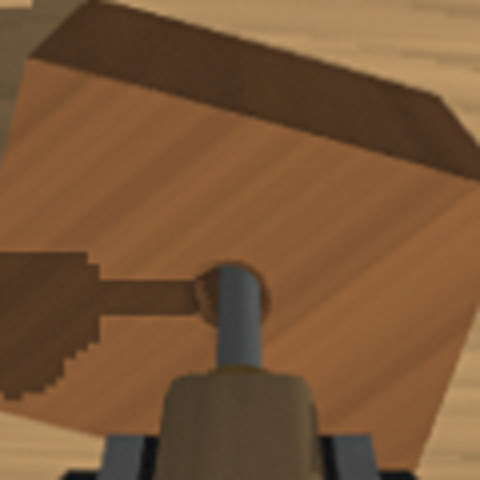

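```bash
python3 -m creep '[[255,[0,-1,-8],0],[255,[0,0,-10],0],[255,[0,0,-10],0],[255,[0,0,-10],0],[255,[0,0,-10],0],[255,[0,0,-8],0],[255,[0,0,-3.5],0],[255,[0,0,0],0]]'
python3 - <<'E'
from h import *
s=read_state(); print(s['tool_pos'].round(4),s['wrist_force'].round(2),s['torque'].round(3))
p,d,c=snap('wrist','w16'); cv2.imwrite('pics/w16c.png',cv2.resize(p[130:350,160:360],None,fx=3,fy=2.7,interpolation=cv2.INTER_CUBIC))
E
```

```text
time: 17.82
tool_pos: [0.4383, -0.3401, 0.1215]
tcp_rot: [-0.023, 1.572, 0.025]
wrist_force: [0.5, -0.1, -1.3]
width: 0.25
[ 0.4383 -0.3401  0.1215] [ 0.48 -0.15 -1.31] [ 0.012 -0.068  0.082]
```

View pics/w16c.png

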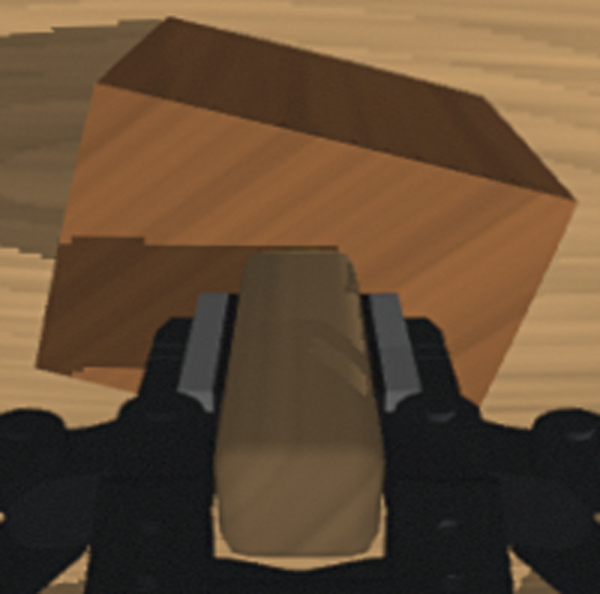

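```bash
python3 -m creep '[[255,[0,0,-2],0],[255,[0,0,0],0],[0,[0,0,0],0],[0,[0,0,0],0],[0,[0,0,0],0],[0,[0,0,0],0],[0,[0,0,0],0],[0,[0,0,0],0]]'
python3 - <<'E'
from h import *
s=read_state(); print(s['tool_pos'].round(4),s['wrist_force'].round(2),s['width'])
p,d,c=snap('wrist','w17')
p,d,c=snap('scene','s17'); cv2.imwrite('pics/s17c.png',cv2.resize(p[100:240,110:270],None,fx=4,fy=4,interpolation=cv2.INTER_CUBIC))
E
```

```text
time: 18.53
tool_pos: [0.4387, -0.3407, 0.121]
tcp_rot: [-0.024, 1.57, 0.024]
wrist_force: [0.2, -0.2, -0.3]
width: 0.998
[ 0.4387 -0.3407  0.121 ] [ 0.23 -0.16 -0.34] 0.9976370369928041
```

View pics/w17.png

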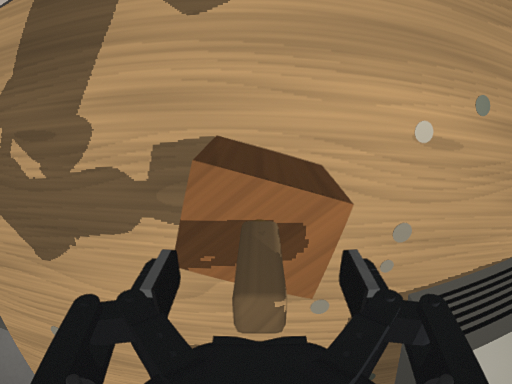

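View pics/s17c.png

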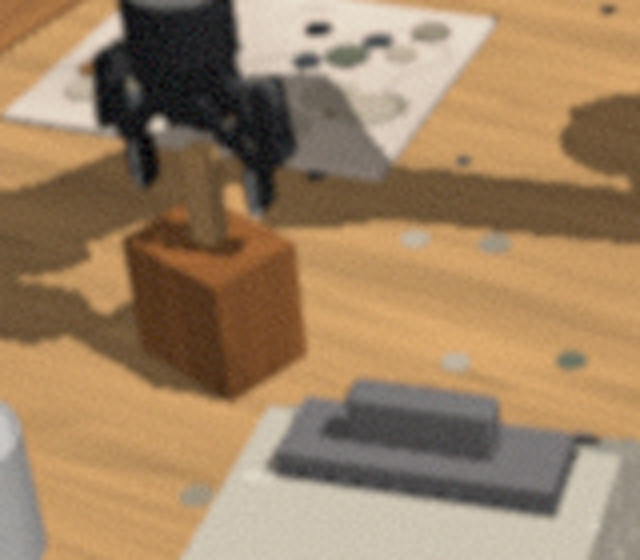

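```bash
python3 -m creep '[[0,[0,0,15],0],[0,[0,0,35],0],[0,[0,0,35],0],[0,[0,0,35],0],[0,[0,0,35],0],[0,[0,0,20],0],[0,[12,16,0],-0.12],[0,[21,28,0],-0.12]]'
python3 -m creep '[[0,[21,28,0],-0.12],[0,[21,28,0],-0.12],[0,[21,28,0],-0.12],[0,[21,28,0],-0.12],[0,[21,28,0],-0.12],[0,[21,28,0],-0.12],[0,[21,28,0],-0.12],[0,[21,28,0],-0.12]]'
python3 -m creep '[[0,[21,28,0],-0.12],[0,[12,15,0],-0.06],[0,[0,0,0],0],[0,[0,0,0],0],[0,[0,0,0],0],[0,[0,0,0],0],[0,[0,0,0],0],[0,[0,0,0],0]]'
python3 - <<'E'
from h import *
s=read_state(); print(s['tool_pos'].round(4),s['q'].round(3))
M=rot(s['tcp_rot']); print(np.arctan2(M[1,1],M[0,1]))
snap('wrist','w18');snap('top','t18')
E
```

```text
time: 19.3
tool_pos: [0.4718, -0.2991, 0.299]
tcp_rot: [0.169, 1.56, -0.175]
wrist_force: [-0.0, -0.3, 0.1]
width: 0.999
time: 19.97
tool_pos: [0.6404, -0.071, 0.2958]
tcp_rot: [0.913, 1.371, -0.913]
wrist_force: [-0.0, -0.9, -0.4]
width: 1.001
time: 20.63
tool_pos: [0.6722, -0.0307, 0.2962]
tcp_rot: [1.046, 1.305, -1.046]
wrist_force: [0.7, -0.1, 0.8]
width: 1.003
[ 0.6722 -0.0307  0.2962] [-0.083  0.229  1.529 -0.     1.384 -0.302]
0.21980190120603843
```

View pics/w18.png

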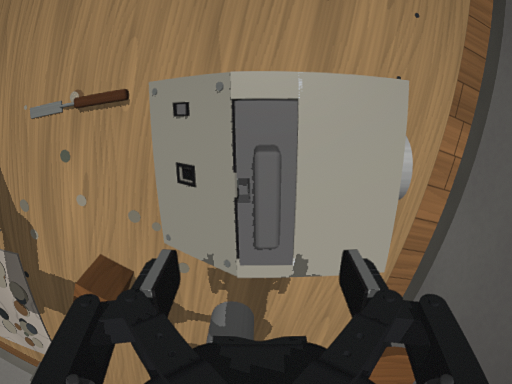

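Run:
```python
from h import *
np.set_printoptions(precision=4,suppress=True)
g=lambda x,y,z: fpix('w18',x,y,z)
A,B=g(267,146,.232),g(268,249,.232); d=A-B; print(A,B,(A+B)/2,np.linalg.norm(d),np.arctan2(d[1],d[0])-np.pi/2)
print(g(254,198,.232),g(280,198,.232), 'depth',g(267,198))
```

```text
[0.6669 0.0165 0.232 ] [ 0.6864 -0.0637  0.232 ] [ 0.6767 -0.0236  0.232 ] 0.08259771954446529 0.23903232251072937Traceback (most recent call last):
  File "<stdin>", line 5, in <module>
TypeError: <lambda>() missing 1 required positional argument: 'z'
```

```bash
python3 -m creep '[[0,[4.5,7,0],0.008],[0,[0,0,-15],0],[0,[0,0,-25],0],[0,[0,0,-25],0],[0,[0,0,-16],0],[0,[0,0,-8],0],[0,[0,0,-2],0],[0,[0,0,0],0]]'
python3 - <<'E'
from h import *
s=read_state(); print(s['tool_pos'].round(4),s['wrist_force'].round(2))
snap('wrist','w19')
E
```

```text
time: 21.4
tool_pos: [0.6772, -0.0224, 0.2046]
tcp_rot: [1.039, 1.31, -1.039]
wrist_force: [0.2, 0.3, -0.9]
width: 0.998
[ 0.6772 -0.0224  0.2046] [ 0.15  0.31 -0.9 ]
```

View pics/w19.png

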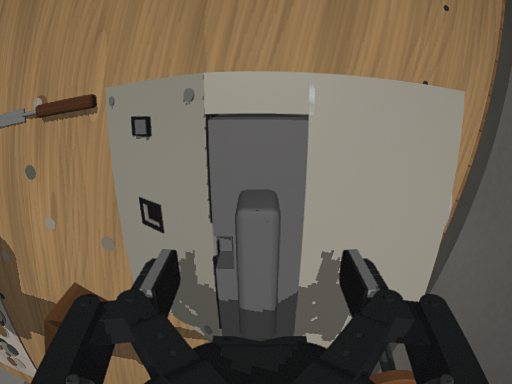

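Rib is centred between the fingers (rib at column 258, fingers at 165/355). Close gently and firm up.

```bash
python3 -m creep '[[255,[0,0,0],0],[255,[0,0,0],0],[255,[0,0,0],0],[255,[0,0,0],0],[255,[0,0,0],0],[255,[0,0,0],0],[255,[0,0,0],0],[255,[0,0,0],0]]' 50
python3 - <<'E'
from h import *
s=read_state(); print(s['tool_pos'].round(4),s['wrist_force'].round(2),s['width'])
E
python3 -m creep '[[255,[0,0,3],0],[255,[0,0,5],0],[255,[0,0,8],0],[255,[0,0,10],0],[255,[0,0,10],0],[255,[0,0,10],0],[255,[0,0,10],0],[255,[0,0,5],0]]' 60
python3 - <<'E'
from h import *
s=read_state(); print(s['tool_pos'].round(4),s['wrist_force'].round(2),s['width'])
p,d,c=snap('scene','s20')
E
```

```text
time: 22.12
tool_pos: [0.6771, -0.0227, 0.2054]
tcp_rot: [1.039, 1.309, -1.039]
wrist_force: [-1.3, -0.7, 3.3]
width: 0.229
[ 0.6771 -0.0227  0.2054] [-1.33 -0.67  3.26] 0.22870423399812673
time: 22.78
tool_pos: [0.6781, -0.0227, 0.2688]
tcp_rot: [1.04, 1.306, -1.037]
wrist_force: [1.3, -0.2, -2.4]
width: 0.227
[ 0.6781 -0.0227  0.2688] [ 1.25 -0.23 -2.4 ] 0.22713509929045553
```

View pics/s20.png

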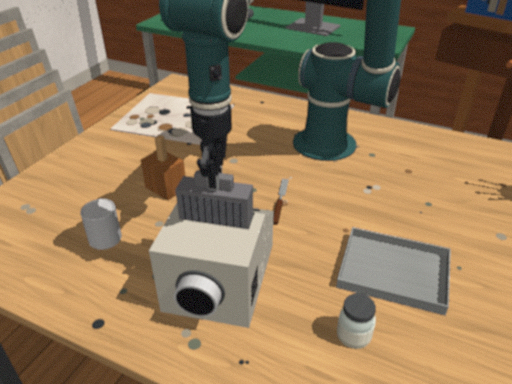

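```bash
python3 -m creep '[[255,[0,0,10],0],[255,[0,0,18],0],[255,[0,0,20],0],[255,[0,0,14],0],[255,[0,0,8],0],[255,[-4,8,0],0],[255,[-8,15,0],0],[255,[-12,22,0],0]]'
python3 -m creep '[[255,[-14,26,0],-0.02],[255,[-14,26,0],-0.02],[255,[-14,26,0],-0.02],[255,[-14,26,0],-0.02],[255,[-14,26,0],-0.02],[255,[-14,26,0],-0.02],[255,[-14,26,0],-0.02],[255,[-14,26,0],-0.015]]'
python3 -m creep '[[255,[-14,26,0],0],[255,[-14,26,0],0],[255,[-12,22,0],0],[255,[-8,15,0],0],[255,[-4,8,0],0],[255,[-1,2,0],0],[255,[0,0,0],0],[255,[0,0,0],0]]'
python3 - <<'E'
from h import *
s=read_state(); print(s['tool_pos'].round(4),s['wrist_force'].round(2),s['width'])
M=rot(s['tcp_rot']); print(np.arctan2(M[1,1],M[0,1]))
snap('scene','s21');snap('top','t21')
E
```

```text
time: 23.5
tool_pos: [0.6522, 0.0225, 0.334]
tcp_rot: [1.039, 1.31, -1.042]
wrist_force: [-0.2, 0.4, -1.7]
width: 0.224
time: 24.17
tool_pos: [0.5381, 0.2323, 0.3339]
tcp_rot: [1.153, 1.245, -1.157]
wrist_force: [0.4, -0.3, -0.9]
width: 0.224
time: 24.83
tool_pos: [0.488, 0.3288, 0.3352]
tcp_rot: [1.153, 1.243, -1.156]
wrist_force: [-0.2, -0.3, -2.1]
width: 0.223
[0.488  0.3288 0.3352] [-0.24 -0.33 -2.07] 0.2231221257703392
0.07390329103768338
```

View pics/s21.png

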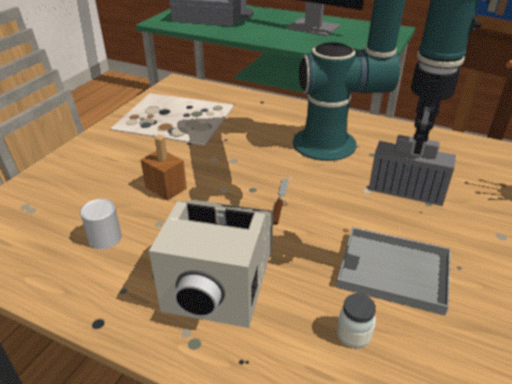

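View pics/t21.png

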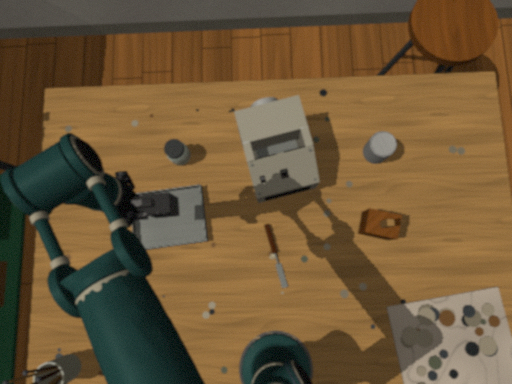

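```bash
python3 -m creep '[[255,[0,0,-15],0],[255,[0,0,-27],0],[255,[0,0,-30],0],[255,[0,0,-30],0],[255,[0,0,-30],0],[255,[0,0,-28],0],[255,[0,0,-16],0],[255,[0,0,-8],0]]'
python3 -m creep '[[255,[0,0,-8],0],[255,[0,0,-6],0],[255,[0,0,-3],0],[255,[0,0,0],0],[255,[0,0,0],0],[255,[0,0,0],0],[255,[0,0,0],0],[255,[0,0,0],0]]'
python3 - <<'E'
from h import *
s=read_state(); print(s['tool_pos'].round(4),s['wrist_force'].round(2),s['width'])
snap('scene','s22');snap('wrist','w22')
E
```

```text
time: 25.6
tool_pos: [0.4868, 0.3271, 0.1482]
tcp_rot: [1.151, 1.244, -1.161]
wrist_force: [-0.8, -0.6, -2.2]
width: 0.225
time: 26.27
tool_pos: [0.4885, 0.3297, 0.1356]
tcp_rot: [1.155, 1.243, -1.153]
wrist_force: [-0.9, 0.1, -1.6]
width: 0.219
[0.4885 0.3297 0.1356] [-0.95  0.09 -1.61] 0.2185792273789802
```

View pics/s22.png

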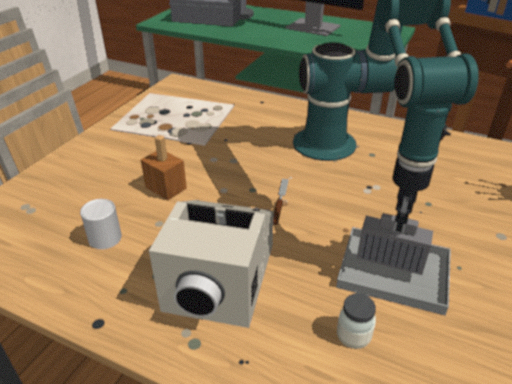

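View pics/w22.png

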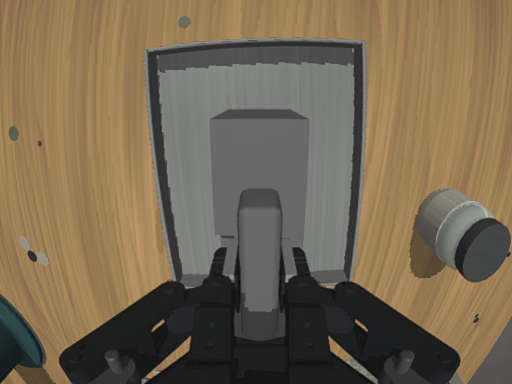

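```bash
python3 -m creep '[[255,[0,0,-8],0],[255,[0,0,-8],0],[255,[0,0,-6],0],[255,[0,0,-4],0],[255,[0,0,-3],0],[255,[0,0,-1],0],[255,[0,0,0],0],[255,[0,0,0],0]]'
python3 - <<'E'
from h import *
s=read_state(); print(s['tool_pos'].round(4),s['wrist_force'].round(2),s['width'])
E
python3 -m creep '[[255,[0,0,-0.7],0],[255,[0,0,-0.7],0],[255,[0,0,-0.7],0],[255,[0,0,0],0],[255,[0,0,0],0],[255,[0,0,0],0],[255,[0,0,0],0],[255,[0,0,0],0]]'
python3 - <<'E'
from h import *
s=read_state(); print(s['tool_pos'].round(4),s['wrist_force'].round(2),s['width'])
snap('scene','s23')
E
```

```text
time: 27.03
tool_pos: [0.4883, 0.3295, 0.105]
tcp_rot: [1.155, 1.243, -1.154]
wrist_force: [0.2, 0.2, -1.9]
width: 0.225
[0.4883 0.3295 0.105 ] [ 0.17  0.23 -1.95] 0.22470336174192376
time: 27.7
tool_pos: [0.4884, 0.3297, 0.1034]
tcp_rot: [1.155, 1.243, -1.154]
wrist_force: [-1.8, -1.1, 4.9]
width: 0.223
[0.4884 0.3297 0.1034] [-1.79 -1.08  4.85] 0.22342106895352704
```

View pics/s23.png

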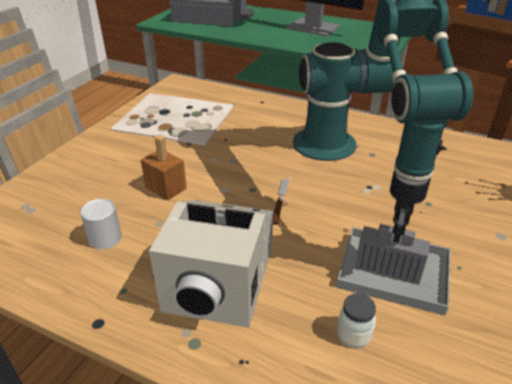

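Contact with the floor (+5 N). Open, then rise.

```bash
python3 -m creep '[[0,[0,0,0],0],[0,[0,0,0],0],[0,[0,0,0],0],[0,[0,0,0],0],[0,[0,0,0],0],[0,[0,0,0],0],[0,[0,0,0],0],[0,[0,0,0],0]]' 20
python3 -m creep '[[0,[0,0,8],0],[0,[0,0,15],0],[0,[0,0,25],0],[0,[0,0,25],0],[0,[0,0,25],0],[0,[0,0,25],0],[0,[0,0,20],0],[0,[0,0,0],0]]'
python3 -m creep '[[0,[0,0,0],0],[0,[0,0,0],0],[0,[0,0,0],0],[0,[0,0,0],0],[0,[0,0,0],0],[0,[0,0,0],0],[0,[0,0,0],0],[0,[0,0,0],0]]'
python3 - <<'E'
from h import *
s=read_state(); print(s['tool_pos'].round(4),s['wrist_force'].round(2),s['width'])
snap('scene','s24');snap('wrist','w24');p,d,c=snap('top','t24')
E
```

```text
time: 28.42
tool_pos: [0.4882, 0.3294, 0.1027]
tcp_rot: [1.154, 1.243, -1.155]
wrist_force: [0.1, 0.1, 0.2]
width: 1.003
time: 29.08
tool_pos: [0.4908, 0.3311, 0.2525]
tcp_rot: [1.162, 1.24, -1.146]
wrist_force: [0.5, 0.0, 1.0]
width: 0.994
time: 29.75
tool_pos: [0.4881, 0.3294, 0.2455]
tcp_rot: [1.154, 1.243, -1.155]
wrist_force: [0.2, -0.9, 0.3]
width: 1.001
[0.4881 0.3294 0.2455] [ 0.16 -0.92  0.33] 1.0013273601433126
```

View pics/s24.png

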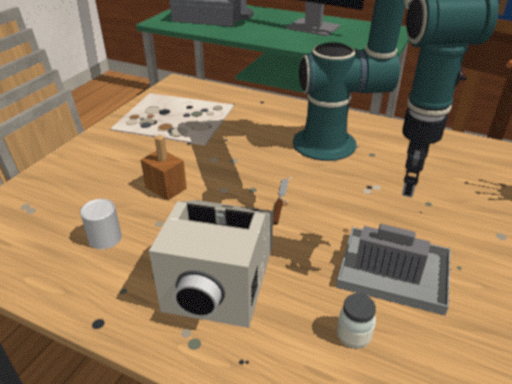

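View pics/w24.png

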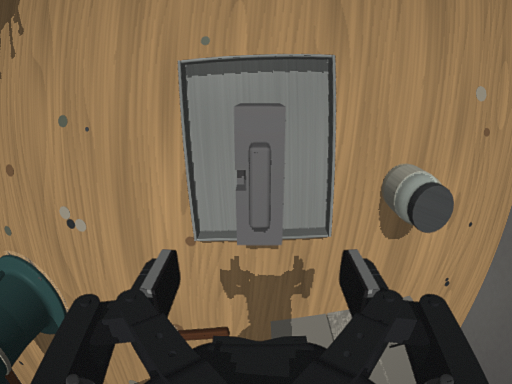

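Run:
```python
from h import *
np.set_printoptions(precision=4,suppress=True)
g=lambda x,y,z: fpix('w24',x,y,z)
print('cass top ends',g(260,104,.098),g(260,246,.098),'rib',g(260,143,.130),g(260,230,.130))
c=[g(*q,.03) for q in((181,63),(335,57),(329,237),(196,241))]; print('tray',np.mean(c,0),c)
for q in((256,110),(256,185),(275,225)):print(fpix('w24',*q))
f=np.load('t24.npz')['p'];cv2.imwrite('pics/t24c.png',cv2.resize(f[190:250,350:420],None,fx=7,fy=7))
```

```text
cass top ends [0.483 0.403 0.098] [0.4946 0.2499 0.098 ] rib [0.4854 0.3699 0.13  ] [0.4918 0.2857 0.13  ]
tray [0.4884 0.3393 0.03  ] [array([0.3848, 0.4465, 0.03  ]), array([0.5684, 0.4674, 0.03  ]), array([0.5919, 0.2315, 0.03  ]), array([0.4085, 0.2117, 0.03  ])]
[0.4796 0.3968 0.0982]
[0.4847 0.3314 0.1312]
[0.5086 0.278  0.0999]
```

View pics/t24c.png

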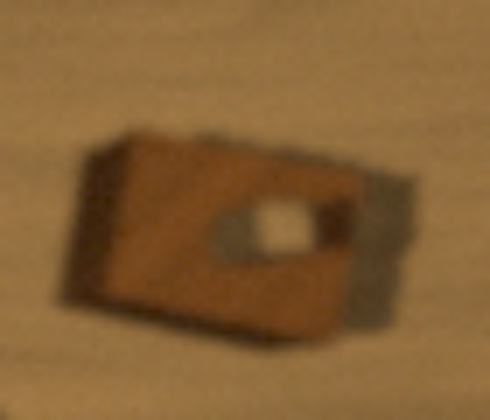

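Run:
```python
from h import *
print(pix('t24',390,222),pix('top0',390,222),pix('t24',391,222))
finish_job()
```

```text
[ 0.43843523 -0.34028403  0.17404059] [ 0.43858877 -0.34094437  0.17193275] [ 0.4384239  -0.34342603  0.17301784]
the job is handed in; nothing more can be done
```

I carried out every step and handed the job in at about 30 s of the 67 s allowed; `finish_job` gave no verdict.

- **Pressing the latch:** The arm can only turn about the vertical. So I gripped the rod lightly, caught its tip in the slot and moved the hand in an arc, which swung the rod to the slot's 35° slope. I pushed it in until the cassette popped up, at about 3 N. I then swung the rod upright again inside the slot mouth and put it back in its block.
- **Moving the cassette:** I lifted it by its rib and lowered it into the tray until it touched the floor. I let go there and raised the gripper clear.

**Last checks**
- **Cassette:** It stands flat, with its body top at a height of 0.098 m, as expected on the tray floor. Its centre is at about (0.488, 0.327).
- **Tray centre:** My two measurements of the tray centre disagree by 10 mm in y (0.330 and 0.339). Either way the cassette is well inside the walls.
- **Rod:** Its handle top reads a height of 0.173–0.174 m, against 0.172 m at the start. It stands at the same place in the hole, so it is seated and upright.
- **Jar, tin and palette knife:** They look unmoved in the pictures. I did not measure them again.
- **Latch:** I could not see whether it sprang back. The force was gone once the rod was withdrawn.

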